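Fit a buffing sleeve on the upright spindle

TASK

Lift the loose dust cap off the upright spindle and set it, knob up, into its round holder. Then slide the buffing sleeve over the spindle and press it down, stiff collar and all, until it is fully home with its top flush with the rim of the guard; leave the other things on the bench where they are.

Things in the scene. Friction and masses are not known exactly. Their poses are not given: they have to be found in the camera images.
- spindle_unit: Fixed upright motor unit: wood plank 150 (x) x 120 (y) x 20 mm, grey finned housing 120 mm across up to z 100 mm, dark terminal box on its +x side, on top an aluminium guard wall (82 mm outside, 72 mm inside diameter, z 100 to 165 mm), open above. In it stands the steel spindle, 25 mm diameter. Origin under the centre, on the bench; z up along the spindle's axis.
- spindle_tip (a point): Centre of the spindle's tip, 172 mm above the bench; the spindle tapers from 25 mm diameter at 158 mm height to 12 mm at the tip.
- guard_rim (a point): Centre of the guard's rim, on the spindle's axis, 165 mm above the bench.
- collar (a joint): Brass slip collar round the spindle inside the guard, 60 mm across, 5 mm thick. 0 = up (top 145 mm above the bench; it starts here), 0.040 = fully down on its stop (top at 105 mm). It slides stiffly: carries the sleeve's or cap's weight, needs about 8 N to push down very slowly, up to 12 N at 30 mm/s, stays where left (no spring).
- collar_top (a point): Centre of the collar's upper face, on the spindle's axis; it moves with the collar.
- cap: Loose black dust cap: inverted round cup 54 mm across, 40 mm high, open below (bore 42 mm, 35 mm deep), with a round knob 28 mm across and 30 mm high on top; 70 mm high in all, 0.05 to 0.12 kg. It starts over the spindle, standing on the collar, knob up, not fastened. Origin at the centre of its underside, z up to the knob.
- cap_knob (a point): On the cap's axis in its knob, 58 mm above the cap's underside (12 mm under the knob's top): grip height.
- holder: Cap holder fixed to the bench: wood block 100 x 100 x 12 mm carrying a round steel cup, 74 mm outside and 66 mm inside diameter, rim 36 mm above the bench, inner floor 16 mm above the bench. Origin under the centre, z up.
- holder_in (a point): Centre of the holder's inner floor, where the middle of the cap's underside belongs.
- sleeve: Loose buffing sleeve: thick plain blue-grey tube 60 mm high, 56 mm outside, 28 mm bore, same both ends, 0.11 to 0.23 kg, standing on the bench. When home its top is flush with the guard's rim (165 mm); the guard leaves no room for fingers around it, so at last it is pushed down on its top face. Origin at the centre of its underside, z along the tube.
- sleeve_mid (a point): Centre of the sleeve, 30 mm from either end.
- bangle: Bystander: dark wooden bangle 74 mm across, 14 mm high.
- compound_bar: Bystander: reddish-brown polishing bar 100 x 45 x 30 mm.
- jar: Bystander: small jar with a lid, 50 mm across, 60 mm high.
- brush: Bystander: flat brush 200 mm long, lying.
- buff: Bystander: yellow buffing disc 130 mm across, 28 mm high.
- bone_ring: Bystander: white bone ring 90 mm across, 20 mm high.
Things that resemble listed ones, but are neither listed nor needed, are in the scene too. What is shaped like the cap but green or turquoise is not meant.

How it is judged:
On the way, in this order (a step that is already met when the one before it is completed fails the run):
1. the cap sits in its holder, knob up (horizontal distance between cap and holder_in below 0.009 m and z of cap in the frame of holder_in below 0.005 m and angle between cap's own z axis and vertical below 0.1 rad), for 0.2 s.
2. the sleeve is on the spindle, resting on the collar (horizontal distance between sleeve_mid and collar_top below 0.005 m and z of sleeve_mid in the frame of collar_top below 0.035 m and angle between the z axis of sleeve and the z axis of spindle_unit, either way round below 0.1 rad), for 0.2 s.
At the end, for the whole second after the job is handed in: Sleeve on the collar (within 4 mm), within 4 mm of the spindle axis and 0.08 rad of upright; collar within 4 mm of its lower stop, so the sleeve is flush with the guard; cap on the holder floor within 5 mm, within 9 mm of its centre, knob up within 0.1 rad; both at rest (all of step 1 and value of joint collar above 0.036 m and horizontal distance between sleeve_mid and collar_top below 0.004 m and z of sleeve_mid in the frame of collar_top between 0.026 and 0.034 m and angle between the z axis of sleeve and the z axis of spindle_unit, either way round below 0.08 rad and linear speed of each of sleeve, cap below 0.01 m/s); the robot touches nothing.
It fails at once if a bystander is moved more than 30 mm (distance of any of bangle, compound_bar, jar, brush, buff, bone_ring from where it was at the start of the episode above 0.03 m).
It also fails if it takes over 66 s, if anything falls off the work surface, if the arm or the gripper's body presses on something with over 40 N, if the wrist force passes 120 N, or if a joint passes its speed limit or range.

ROBOT

A 6-joint arm with a two-finger parallel gripper is mounted at the origin on the work surface. World frame = base frame: x ahead of the robot, y to its left, z up, the work surface at z = 0. Lengths are in m, angles in rad, forces in N, time in s.
With the tool pointing down it reaches from about 0.325 to 0.85 m from the base axis. Payload 15.5 kg.
Tool frame: the origin (TCP) lies between the finger pads; the fingertips stand 22 mm ahead of it and the grasp point (between the pads) lies 3 mm ahead of it; z points along the fingers, y is the line along which they close (so a half turn about z gives the same grasp; the last joint's range is limited). The gripper opens to 91 mm and grips with 3 to 60 N. Pads are 32 mm wide; open, the fingers measure 118 mm over their backs; the gripper's body (76 mm by 178 mm) begins 60 mm behind the grasp point.
Start: joints at [1.123, 0.494, 1.345, -0, 1.302, -0.096], TCP at [0.216, 0.587, 0.236] pointing down, gripper open.
Joint ranges: [-2.91, 2.91], [-0.82, 2.16], [0.22, 2.67], [-1.22, 4.37], [0.12, 2.79], [-3.08, 3.08]. Speed limits (rad/s): [1.89, 1.89, 2.57, 3.01, 3.01, 3.01].

INTERFACE

Orientations are given as a unit quaternion [w, x, y, z].
In Python, from cell import bot gives the robot as it stands.
- The arm moves only by the tool carry_out, never from a script. Its argument "steps" is a list of rows, each a list of 6 numbers: the shift along the tool's x, y, z each as a share of 40 cm, from -1 to 1, then the turn, a rotation vector about the tool's x, y, z each as a share of 90 degrees, from -1 to 1. In form: [[tx, ty, tz, rx, ry, rz], ...]. A call has 1 to 20 rows; each row is the pose to reach, as a shift and turn from the pose commanded when the call began, along the tool's axes at that moment; what a row does not reach only later rows make up. A row lasts 1/8 s, in which the tool goes at most 62.5 mm and 10.7 degrees, less where a joint would pass 70% of its speed; a pose out of reach is approached as far as the arm can. A call with a number of a shift or a turn outside -1 to 1 is refused whole. A call with a gripper value outside its range is refused whole. "jaw" is the closure, from -1 (fully open) to 1 (shut), set as the call begins (left out, the last holds). The fingers move at their own pace and stop on an object; the grip force is fixed at half the most. Time passes only in rows, so rows that repeat a pose let the fingers close. It gives the time, the measured TCP pose, the force, the opening and the grip force at its end, in the units of the state.
- bot.get_obs(): the state, without advancing time (a new reading comes with each control period).
- bot.read_camera(name): name is "scene" or "top"; returns (picture, depth): 420x560x3 uint8, blue, green, red; 420x560 float32, m along the optical axis (not along the pixel's ray), 0 where there is no reading.
- bot.camera_model(name): a dict with "K" (3x3 intrinsics, pixels), "rvec" (rotation vector, rad) and "tvec" (3), from world to camera coordinates, as OpenCV has them. Camera axes: x right, y down, z forward; pixel columns grow to the right and rows downward; lengths in m; the calibration is good to about 2 mm. A picture is of the moment at which its call begins. camera_model takes no time and is no camera call.
- bot.hand_in(): hands the job in; it is judged then, once.
The state is a dict: "time": time; "joints": joint angles; "qvel": joint speeds; "joint_efforts": joint torques, N m; "ee_pos": TCP position; "tcp_rot": TCP orientation; "ft_force": force on the tool from outside, world axes, zero at the start; "ft_torque": the same for the moment, N m; "finger_gap": opening from 0.0 (shut) to 1.0 (fully open); "gripper_force": force on a finger pad.
Only numpy, scipy, OpenCV 4.12 (cv2) and the standard library are available. Lean on these libraries where they do the work, as an engineer would, in place of code of your own. Each camera call takes 0.05 s, during which the arm holds its last target. There are 200 camera calls.

## Working session

There is one attempt and no reset: what is moved stays moved. The work goes in short steps, Python scripts to look and compute and a tool call to move; the robot and the scene stay as the last step left them, time stands still between calls to the robot, and variables do not carry over. Pictures are saved under pics/ and viewed, at most 10 in all, crops included, and the job is handed in when it is done.

Besides the shell and the picture viewer there is one more tool, called after "Emit:" by a JSON object that holds its "method" and its "body". carry_out: Moves the arm, as the interface text tells. Its arguments: {"type":"object","properties":{"steps":{"type":"array","items":{"type":"array","items":{"type":"number","minimum":-1,"maximum":1}}},"jaw":{"type":"number"}},"required":["steps"]}

```bash
mkdir -p pics; python3 - <<'E'
from cell import bot
import cv2,numpy as np
o=bot.get_obs();print(o['time'],o['ee_pos'],o['tcp_rot'],o['finger_gap'])
for n in('top','scene'):
    p,d=bot.read_camera(n);cv2.imwrite(f'pics/{n}0.png',p);np.savez(f'pics/{n}0.npz',p=p,d=d)
    m=bot.camera_model(n);R=cv2.Rodrigues(np.array(m['rvec']))[0];print(n,m['K'],-R.T@np.array(m['tvec']).ravel(),R[2])
E
```

```text
0.0 [0.21578001 0.58621527 0.23534947] [-1.56633873e-04  1.75474324e-01  9.84483833e-01 -5.64662305e-04] 1.0022608907478154
top [[434.15018233   0.         279.05979321]
 [  0.         434.15018233 210.31800881]
 [  0.           0.           1.        ]] [2.62642342e-01 5.15044056e-04 1.37013285e+00] [ 0.2010107  -0.00598923 -0.97957074]
scene [[541.61916968   0.         279.4044465 ]
 [  0.         541.61916968 206.88975017]
 [  0.           0.           1.        ]] [ 1.45590185 -0.91300397  1.10203441] [-0.58114139  0.55797663 -0.59239917]
```

View pics/top0.png

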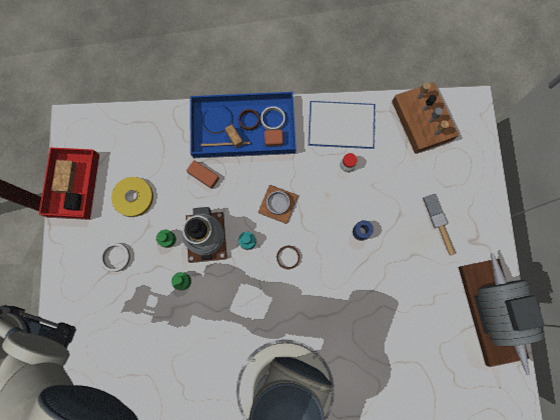

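View pics/scene0.png

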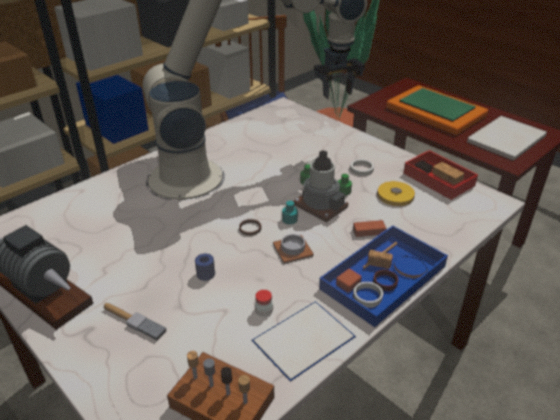

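Top view: the unit with the black cap is at about (198,230), the holder at (278,203) and the blue sleeve at (363,230). Green lookalikes are at (166,238), (181,281) and (247,240). Next I'll measure these.

```bash
cat > h.py <<'E'
import cv2,numpy as np
from cell import bot
def cloud(n,d):
    m=bot.camera_model(n);K=np.array(m['K']);R=cv2.Rodrigues(np.array(m['rvec']))[0];t=np.array(m['tvec']).ravel()
    v,u=np.mgrid[:d.shape[0],:d.shape[1]]
    c=np.stack([(u-K[0,2])/K[0,0]*d,(v-K[1,2])/K[1,1]*d,d],-1)
    W=(c-t)@R; W[d==0]=np.nan
    return W
def circ(P): # fit enclosing circle of xy points
    (x,y),r=cv2.minEnclosingCircle(P[:,:2].astype(np.float32)); return np.round([x,y,2*r],4),np.round(np.nanmedian(P[:,2]),4),len(P)
E
python3 - <<'E'
from h import *
for n,boxes in (('top',dict(unit=(180,205,230,262),holder=(255,182,302,224),sleeve=(350,217,378,243))),
  ('scene',dict(unit=(290,145,350,218),holder=(270,228,315,262),sleeve=(190,248,220,284)))):
    z=np.load(f'pics/{n}0.npz');W=cloud(n,z['d']);p=z['p']
    for k,(a,b,c,e) in boxes.items():
        P=W[b:e,a:c].reshape(-1,3);C=p[b:e,a:c].reshape(-1,3)
        for lo,hi in dict(unit=[(.2,.23),(.176,.192),(.155,.17)],holder=[(.03,.045),(.008,.02)],sleeve=[(.052,.068)])[k]:
            s=(P[:,2]>lo)&(P[:,2]<hi)
            if s.sum(): print(n,k,lo,hi,*circ(P[s]),P[s].mean(0).round(4), C[s].mean(0).round())
p=np.load('pics/top0.npz')['p'][150:300,140:390]
cv2.imwrite('pics/c1.png',cv2.resize(p,None,fx=3.2,fy=3.2,interpolation=cv2.INTER_CUBIC))
E
```

```text
top unit 0.2 0.23 [0.4665 0.2259 0.0274] 0.2141 90 [0.466  0.2252 0.2132] [30. 28. 28.]
top unit 0.176 0.192 [0.4671 0.2258 0.0546] 0.1842 202 [0.4644 0.223  0.184 ] [28. 27. 27.]
top unit 0.155 0.17 [0.4676 0.2265 0.0836] 0.1633 200 [0.4654 0.225  0.163 ] [112. 115. 113.]
top holder 0.03 0.045 [ 0.564  -0.0049  0.0752] 0.0343 92 [ 0.564  -0.0053  0.0347] [122. 119. 119.]
top holder 0.008 0.02 [ 0.5618 -0.0127  0.1459] 0.0132 734 [ 0.5621 -0.0049  0.0133] [ 90. 103. 124.]
top sleeve 0.052 0.068 [ 0.4615 -0.2646  0.0569] 0.0594 197 [ 0.461  -0.2644  0.0592] [105.  72.  59.]
scene unit 0.2 0.23 [0.4723 0.2288 0.0367] 0.2137 64 [0.4718 0.2251 0.2116] [71. 74. 78.]
scene unit 0.176 0.192 [0.4704 0.2256 0.0619] 0.1852 117 [0.4768 0.2201 0.1847] [57. 59. 62.]
scene unit 0.155 0.17 [0.4721 0.2268 0.0867] 0.1638 175 [0.4816 0.2155 0.1631] [88. 92. 93.]
scene holder 0.03 0.045 [ 0.5649 -0.0061  0.0855] 0.0353 134 [ 0.5686 -0.006   0.0354] [117. 117. 120.]
scene holder 0.008 0.02 [0.5487 0.0064 0.1668] 0.0141 490 [ 0.5729 -0.0113  0.0142] [ 85.  96. 117.]
scene sleeve 0.052 0.068 [ 0.4633 -0.2652  0.0639] 0.0597 204 [ 0.4662 -0.2644  0.0597] [104.  83.  79.]
```

View pics/c1.png

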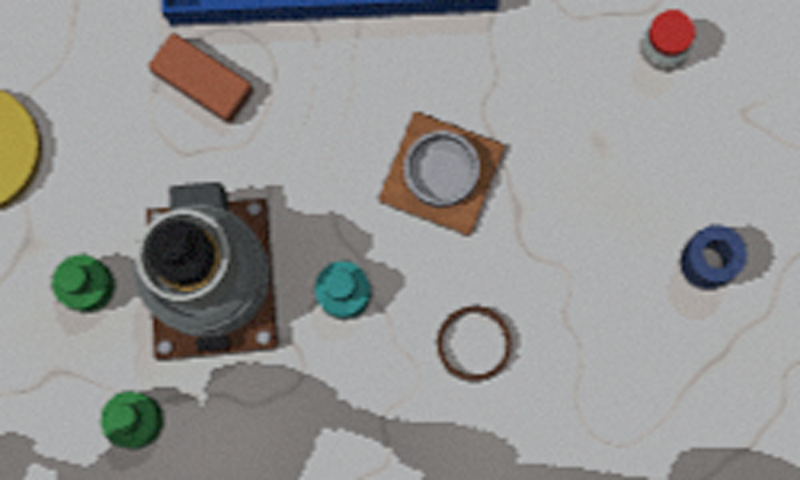

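The crop shows the black cap in the guard, the holder, and the blue sleeve with its bore visible. The measured sizes match the given ones: knob 27 mm, cap 55 mm, holder 75 mm, sleeve 57 mm, with heights right to 2 mm.

```bash
cat >> h.py <<'E'
from scipy.spatial.transform import Rotation as Ro
def rel(*targets,base=None):
    o=bot.get_obs();w=o['tcp_rot'];R=Ro.from_quat([*w[1:],w[0]])
    p=np.array(o['ee_pos'] if base is None else base)
    print('t',o['time'],'p',p.round(4),'rotvec',R.as_rotvec().round(4),'F',np.round(o['ft_force'],1),'gap',round(o['finger_gap'],3))
    for t in targets: print((R.inv().apply(np.array(t)-p)/.4).round(4).tolist())
E
python3 -c "
from h import *
rel((.216,.587,.28),(.4675,.226,.28),base=(.216,.587,.236))"
```

```text
t 0.1 p [0.216 0.587 0.236] rotvec [-5.5130e-01 -3.0926e+00  1.6000e-03] F [ 0.6 -0.4 -0.8] gap 0.999
[0.0, -0.0001, -0.11]
[-0.9019, -0.6298, -0.1094]
```

Emit:
{"method": "carry_out", "body": {"steps": [[0, 0, -0.11, 0, 0, 0], [-0.902, -0.63, -0.11, 0, 0, 0], [-0.902, -0.63, -0.11, 0, 0, 0], [-0.902, -0.63, -0.11, 0, 0, 0], [-0.902, -0.63, -0.11, 0, 0, 0], [-0.902, -0.63, -0.11, 0, 0, 0], [-0.902, -0.63, -0.11, 0, 0, 0], [-0.902, -0.63, -0.11, 0, 0, 0], [-0.902, -0.63, -0.11, 0, 0, 0], [-0.902, -0.63, -0.11, 0, 0, 0], [-0.902, -0.63, -0.11, 0, 0, 0], [-0.902, -0.63, -0.11, 0, 0, 0]], "jaw": -1}}

```text
time: 1.6
ee_pos: [0.4668, 0.2263, 0.2799]
tcp_rot: [-0.0, 0.175, 0.985, -0.0]
ft_force: [-0.3, 0.5, -0.4]
finger_gap: 1.0
gripper_force: 0.0
```

```bash
python3 -c "
from h import *
rel((.4675,.226,.28),(.4675,.226,.210))"
```

```text
t 1.6 p [0.4668 0.2263 0.2799] rotvec [-0.5485 -3.0932  0.    ] F [-0.3  0.5 -0.4] gap 1.0
[-0.0018, -0.0002, -0.0002]
[-0.0019, -0.0002, 0.1748]
```

Emit:
{"method": "carry_out", "body": {"steps": [[0, 0, 0.1, 0, 0, 0], [0, 0, 0.15, 0, 0, 0], [0, 0, 0.174, 0, 0, 0], [0, 0, 0.174, 0, 0, 0], [0, 0, 0.174, 0, 0, 0]]}}

```text
time: 2.22
ee_pos: [0.4678, 0.2257, 0.2111]
tcp_rot: [0.001, 0.175, 0.985, 0.0]
ft_force: [-0.3, 0.3, 0.1]
finger_gap: 1.003
gripper_force: 0.0
```

Emit:
{"method": "carry_out", "body": {"steps": [[0, 0, 0, 0, 0, 0], [0, 0, 0, 0, 0, 0], [0, 0, 0, 0, 0, 0], [0, 0, 0, 0, 0, 0], [0, 0, 0, 0, 0, 0], [0, 0, 0, 0, 0, 0], [0, 0, 0, 0, 0, 0], [0, 0, 0, 0, 0, 0]], "jaw": 1}}

```text
time: 3.22
ee_pos: [0.4674, 0.2253, 0.2102]
tcp_rot: [-0.0, 0.175, 0.984, -0.0]
ft_force: [-0.6, 0.4, -1.5]
finger_gap: 0.3
gripper_force: 29.9
```

Emit:
{"method": "carry_out", "body": {"steps": [[0, 0, -0.05, 0, 0, 0], [0, 0, -0.1, 0, 0, 0], [0, 0, -0.15, 0, 0, 0], [0, 0, -0.2, 0, 0, 0], [0, 0, -0.2, 0, 0, 0], [0, 0, -0.2, 0, 0, 0]]}}

```text
time: 3.98
ee_pos: [0.4671, 0.2252, 0.2895]
tcp_rot: [-0.0, 0.176, 0.984, -0.0]
ft_force: [-0.6, -0.1, -0.8]
finger_gap: 0.302
gripper_force: 29.9
```

```bash
python3 - <<'E'
from h import *
for n,b in (('top',(150,170,240,270)),('scene',(285,100,355,215))):
    p,d=bot.read_camera(n);W=cloud(n,d);cv2.imwrite(f'pics/{n}1.png',p)
    P=W.reshape(-1,3);near=np.hypot(P[:,0]-.467,P[:,1]-.226)
    for lo,hi,r in((.155,.17,.05),(.18,.28,.05)):
        s=(P[:,2]>lo)&(P[:,2]<hi)&(near<r)
        if s.sum()>3: print(n,lo,*circ(P[s]),np.percentile(P[s,2],[2,98]))
    if n=='scene': cv2.imwrite('pics/s1.png',cv2.resize(p[60:230,230:400],None,fx=3,fy=3))
rel((.5645,-.0055,.28),(.5645,-.0055,.09))
E
```

```text
top 0.155 [0.4448 0.2521 0.0425] 0.1637 24 [0.15980593 0.16825128]
scene 0.155 [0.469  0.2269 0.0927] 0.1626 229 [0.15532177 0.16957071]
scene 0.18 [0.4693 0.2219 0.0576] 0.2571 268 [0.22780739 0.27900246]
t 4.075 p [0.467  0.2252 0.2894] rotvec [-5.5100e-01 -3.0915e+00  1.3000e-03] F [ 0.9  0.  -0.7] gap 0.301
[-0.428, -0.457, 0.0234]
[-0.4285, -0.4565, 0.4984]
```

View pics/s1.png

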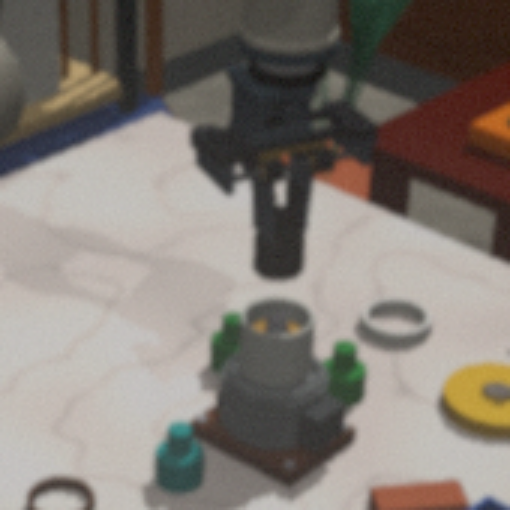

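The crop shows the cap held upright, clear of the spindle, at about (278,250). Next it goes to the holder.

Emit:
{"method": "carry_out", "body": {"steps": [[-0.428, -0.457, 0.02, 0, 0, 0], [-0.428, -0.457, 0.02, 0, 0, 0], [-0.428, -0.457, 0.02, 0, 0, 0], [-0.428, -0.457, 0.02, 0, 0, 0], [-0.428, -0.457, 0.02, 0, 0, 0], [-0.428, -0.457, 0.02, 0, 0, 0], [-0.428, -0.457, 0.02, 0, 0, 0], [-0.428, -0.457, 0.15, 0, 0, 0], [-0.428, -0.457, 0.3, 0, 0, 0], [-0.428, -0.457, 0.38, 0, 0, 0], [-0.428, -0.457, 0.38, 0, 0, 0], [-0.428, -0.457, 0.38, 0, 0, 0]]}}

```text
time: 5.58
ee_pos: [0.5657, -0.0048, 0.1398]
tcp_rot: [0.001, 0.175, 0.985, 0.0]
ft_force: [0.7, 0.4, -0.1]
finger_gap: 0.299
gripper_force: 29.9
```

```bash
python3 - <<'E'
from h import *
for n in('top','scene'):
    p,d=bot.read_camera(n);W=cloud(n,d)
    P=W.reshape(-1,3);near=np.hypot(P[:,0]-.564,P[:,1]+.0055)
    C=p.reshape(-1,3)
    for lo,hi,r in((.03,.045,.045),(.06,.11,.045)):
        s=(P[:,2]>lo)&(P[:,2]<hi)&(near<r)
        if s.sum()>3: print(n,lo,*circ(P[s]),np.percentile(P[s,2],[2,98]))
    if n=='scene': cv2.imwrite('pics/s2.png',cv2.resize(p[150:290,220:380],None,fx=4,fy=4))
rel((.5645,-.0055,.083))
E
```

```text
scene 0.03 [ 0.5665 -0.0044  0.078 ] 0.0347 112 [0.03010684 0.04096279]
scene 0.06 [ 0.5761 -0.0126  0.0492] 0.0948 144 [0.07774784 0.10958631]
t 5.675 p [ 0.566  -0.0051  0.1401] rotvec [5.5000e-01 3.0901e+00 3.0000e-04] F [0.2 0.2 0.1] gap 0.297
[0.0035, -0.0022, 0.1428]
```

View pics/s2.png

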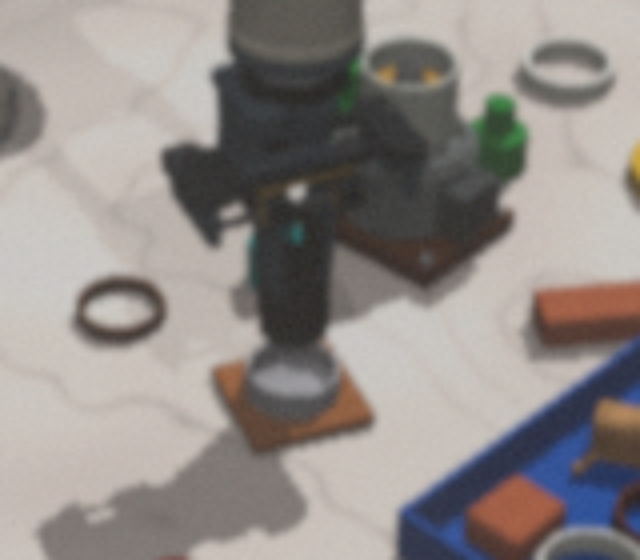

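The crop shows the cap centred over the holder at (292,345), with the cup empty below it. Lowering now.

Emit:
{"method": "carry_out", "body": {"steps": [[0.003, -0.002, 0.05, 0, 0, 0], [0.003, -0.002, 0.1, 0, 0, 0], [0.003, -0.002, 0.12, 0, 0, 0], [0.003, -0.002, 0.135, 0, 0, 0], [0.003, -0.002, 0.143, 0, 0, 0], [0.003, -0.002, 0.143, 0, 0, 0], [0.003, -0.002, 0.143, 0, 0, 0]]}}

```text
time: 6.55
ee_pos: [0.5638, -0.0057, 0.0815]
tcp_rot: [0.0, 0.175, 0.984, 0.0]
ft_force: [0.5, 0.6, -1.2]
finger_gap: 0.3
gripper_force: 29.9
```

Emit:
{"method": "carry_out", "body": {"steps": [[0, 0, 0, 0, 0, 0], [0, 0, 0, 0, 0, 0], [0, 0, 0, 0, 0, 0], [0, 0, 0, 0, 0, 0], [0, 0, 0, 0, 0, 0], [0, 0, 0, 0, 0, 0]], "jaw": -1}}

```text
time: 7.3
ee_pos: [0.5635, -0.0057, 0.0811]
tcp_rot: [-0.0, 0.175, 0.984, -0.0]
ft_force: [0.8, 0.8, 0.9]
finger_gap: 0.921
gripper_force: 0.0
```

Emit:
{"method": "carry_out", "body": {"steps": [[0, 0, -0.1, 0, 0, 0], [0, 0, -0.2, 0, 0, 0], [0, 0, -0.3, 0, 0, 0], [0, 0, -0.3, 0, 0, 0], [0, 0, -0.3, 0, 0, 0]]}}

```text
time: 7.92
ee_pos: [0.5632, -0.0056, 0.2006]
tcp_rot: [-0.0, 0.175, 0.984, -0.0]
ft_force: [0.4, 0.5, 0.2]
finger_gap: 1.002
gripper_force: 0.0
```

```bash
python3 - <<'E'
from h import *
rel((.4618,-.2647,.19),(.4618,-.2647,.049))
E
```

```text
t 7.925 p [ 0.5632 -0.0056  0.2006] rotvec [-0.5512 -3.0923  0.    ] F [0.4 0.5 0.2] gap 1.002
[0.0141, -0.6954, 0.0267]
[0.0139, -0.6954, 0.3792]
```

Emit:
{"method": "carry_out", "body": {"steps": [[0.014, -0.695, 0.02, 0, 0, 0], [0.014, -0.695, 0.02, 0, 0, 0], [0.014, -0.695, 0.02, 0, 0, 0], [0.014, -0.695, 0.02, 0, 0, 0], [0.014, -0.695, 0.02, 0, 0, 0], [0.014, -0.695, 0.02, 0, 0, 0], [0.014, -0.695, 0.02, 0, 0, 0], [0.014, -0.695, 0.02, 0, 0, 0], [0.014, -0.695, 0.02, 0, 0, 0]]}}

```text
time: 9.05
ee_pos: [0.4625, -0.2639, 0.193]
tcp_rot: [-0.0, 0.175, 0.985, 0.0]
ft_force: [-0.0, -0.2, -0.0]
finger_gap: 0.999
gripper_force: 0.0
```

```bash
python3 - <<'E'
from h import *
p,d=bot.read_camera('scene');W=cloud('scene',d);cv2.imwrite('pics/s3.png',cv2.resize(p[180:300,170:340],None,fx=4,fy=4))
P=W.reshape(-1,3);near=np.hypot(P[:,0]-.564,P[:,1]+.0055)
for lo,hi in((.03,.04),(.05,.061),(.078,.095)):
    s=(P[:,2]>lo)&(P[:,2]<hi)&(near<.045)
    if s.sum(): print(lo,*circ(P[s]))
rel((.4618,-.2647,.049))
E
```

```text
0.03 [ 0.5681 -0.0062  0.0773] 0.0353 117
0.05 [ 0.5646 -0.0061  0.0576] 0.0561 119
0.078 [ 0.5672 -0.0054  0.0341] 0.0854 61
t 9.1 p [ 0.4625 -0.264   0.1931] rotvec [-0.5497 -3.0931 -0.    ] F [ 0.4 -0.5  0.7] gap 0.998
[0.001, -0.0023, 0.3602]
```

View pics/s3.png

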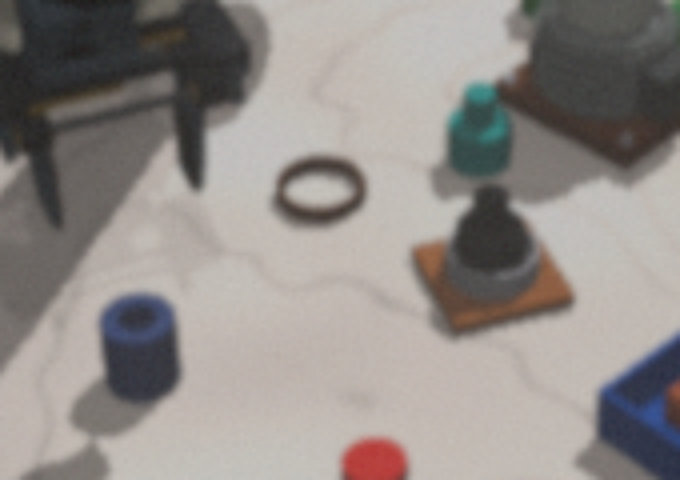

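The crop shows the cap seated upright in the holder at (490,245). Its top measures 85 mm against the expected 86 mm. The sleeve stands upright at (140,345).

Emit:
{"method": "carry_out", "body": {"steps": [[0.001, -0.002, 0.12, 0, 0, 0], [0.001, -0.002, 0.24, 0, 0, 0], [0.001, -0.002, 0.32, 0, 0, 0], [0.001, -0.002, 0.36, 0, 0, 0], [0.001, -0.002, 0.36, 0, 0, 0], [0.001, -0.002, 0.36, 0, 0, 0]]}}

```text
time: 9.85
ee_pos: [0.4622, -0.2656, 0.0502]
tcp_rot: [0.001, 0.175, 0.984, -0.0]
ft_force: [0.1, -0.1, 0.6]
finger_gap: 1.002
gripper_force: 0.0
```

Emit:
{"method": "carry_out", "body": {"steps": [[0, 0, 0, 0, 0, 0], [0, 0, 0, 0, 0, 0], [0, 0, 0, 0, 0, 0], [0, 0, 0, 0, 0, 0], [0, 0, 0, 0, 0, 0], [0, 0, 0, 0, 0, 0]], "jaw": 1}}

```text
time: 10.6
ee_pos: [0.4616, -0.2651, 0.0493]
tcp_rot: [0.0, 0.176, 0.984, 0.0]
ft_force: [-0.4, 3.0, 6.2]
finger_gap: 0.617
gripper_force: 30.0
```

Emit:
{"method": "carry_out", "body": {"steps": [[0, 0, -0.1, 0, 0, 0], [0, 0, -0.22, 0, 0, 0], [0, 0, -0.36, 0, 0, 0], [0, 0, -0.5, 0, 0, 0], [0, 0, -0.5, 0, 0, 0], [0, 0, -0.5, 0, 0, 0]]}}

```text
time: 11.35
ee_pos: [0.4611, -0.2649, 0.2482]
tcp_rot: [-0.001, 0.176, 0.984, 0.0]
ft_force: [-0.1, 0.2, -2.3]
finger_gap: 0.616
gripper_force: 30.0
```

```bash
python3 - <<'E'
from h import *
rel((.4675,.226,.25),(.4675,.226,.192))
E
```

```text
t 11.35 p [ 0.4611 -0.2649  0.2482] rotvec [-5.5120e-01 -3.0918e+00 -7.0000e-04] F [-0.1  0.2 -2.3] gap 0.616
[0.4091, 1.1572, -0.0037]
[0.4089, 1.1572, 0.1413]
```

Emit:
{"method": "carry_out", "body": {"steps": [[0.205, 0.58, -0.004, 0, 0, 0], [0.205, 0.58, -0.004, 0, 0, 0], [0.205, 0.58, -0.004, 0, 0, 0], [0.205, 0.58, -0.004, 0, 0, 0], [0.205, 0.58, -0.004, 0, 0, 0]]}}

```text
time: 11.98
ee_pos: [0.4634, -0.0156, 0.249]
tcp_rot: [-0.002, 0.173, 0.985, 0.0]
ft_force: [0.6, -0.3, -2.6]
finger_gap: 0.617
gripper_force: 30.0
```

Emit:
{"method": "carry_out", "body": {"steps": [[0.204, 0.577, -0.004, 0, 0, 0], [0.204, 0.577, -0.004, 0, 0, 0], [0.204, 0.577, -0.004, 0, 0, 0], [0.204, 0.577, -0.004, 0, 0, 0], [0.204, 0.577, -0.004, 0, 0, 0], [0.204, 0.577, -0.004, 0, 0, 0], [0.204, 0.577, -0.004, 0, 0, 0], [0.204, 0.577, -0.004, 0, 0, 0]]}}

```text
time: 12.98
ee_pos: [0.4681, 0.2245, 0.2522]
tcp_rot: [-0.0, 0.176, 0.984, -0.0]
ft_force: [0.1, 0.5, -2.6]
finger_gap: 0.62
gripper_force: 30.0
```

```bash
python3 - <<'E'
from h import *
p,d=bot.read_camera('scene');W=cloud('scene',d);cv2.imwrite('pics/s4.png',cv2.resize(p[90:220,240:400],None,fx=4,fy=4))
P=W.reshape(-1,3)
print(bot.camera_model('scene')['tvec'])
rel((.4675,.226,.21),(.4675,.226,.195))
E
```

```text
[-0.35027366 -0.10718604  2.00836397]
t 13.025 p [0.4681 0.2247 0.2523] rotvec [-5.5340e-01 -3.0924e+00  2.0000e-04] F [-0.1  0.3 -1.8] gap 0.619
[0.0026, 0.0025, 0.1057]
[0.0026, 0.0025, 0.1432]
```

View pics/s4.png

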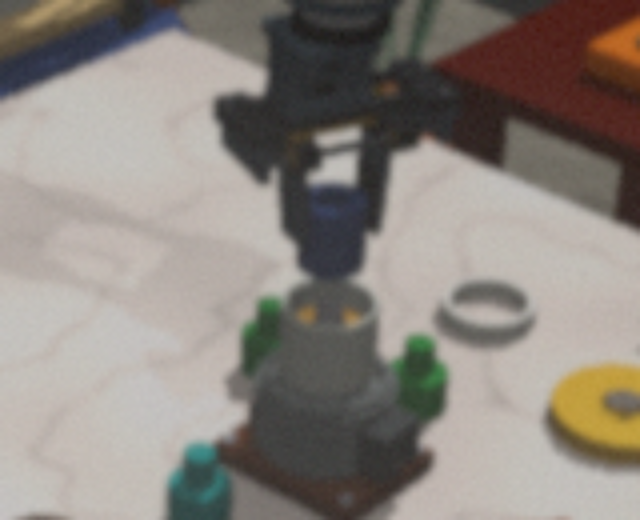

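The crop shows the sleeve upright in the fingers at (331,235), directly above the guard opening at (330,300). Lowering in stages while watching the force.

Emit:
{"method": "carry_out", "body": {"steps": [[0.0025, 0.0025, 0.04, 0, 0, 0], [0.0025, 0.0025, 0.07, 0, 0, 0], [0.0025, 0.0025, 0.09, 0, 0, 0], [0.0025, 0.0025, 0.1, 0, 0, 0], [0.0025, 0.0025, 0.1, 0, 0, 0], [0.0025, 0.0025, 0.1, 0, 0, 0]]}}

```text
time: 13.78
ee_pos: [0.4676, 0.227, 0.2126]
tcp_rot: [0.0, 0.175, 0.984, 0.0]
ft_force: [-0.9, -0.7, -1.4]
finger_gap: 0.618
gripper_force: 30.0
```

Emit:
{"method": "carry_out", "body": {"steps": [[0, 0, 0.006, 0, 0, 0], [0, 0, 0.012, 0, 0, 0], [0, 0, 0.018, 0, 0, 0], [0, 0, 0.018, 0, 0, 0]]}}

```text
time: 14.28
ee_pos: [0.4673, 0.2269, 0.2049]
tcp_rot: [-0.0, 0.175, 0.984, -0.0]
ft_force: [0.6, -1.2, -1.7]
finger_gap: 0.62
gripper_force: 30.0
```

Emit:
{"method": "carry_out", "body": {"steps": [[0, 0, 0.006, 0, 0, 0], [0, 0, 0.012, 0, 0, 0], [0, 0, 0.018, 0, 0, 0], [0, 0, 0.022, 0, 0, 0], [0, 0, 0.022, 0, 0, 0]]}}

```text
time: 14.9
ee_pos: [0.4673, 0.2269, 0.1962]
tcp_rot: [-0.0, 0.175, 0.984, -0.0]
ft_force: [-0.0, 0.4, -2.7]
finger_gap: 0.615
gripper_force: 30.0
```

Emit:
{"method": "carry_out", "body": {"steps": [[0, 0, 0, 0, 0, 0], [0, 0, 0, 0, 0, 0], [0, 0, 0, 0, 0, 0], [0, 0, 0, 0, 0, 0], [0, 0, 0, 0, 0, 0]], "jaw": -1}}

```text
time: 15.52
ee_pos: [0.4674, 0.2269, 0.1963]
tcp_rot: [0.0, 0.175, 0.984, 0.0]
ft_force: [-0.0, -0.5, 0.1]
finger_gap: 1.002
gripper_force: 0.0
```

Emit:
{"method": "carry_out", "body": {"steps": [[0, 0, -0.07, 0, 0, 0], [0, 0, -0.13, 0, 0, 0], [0, 0, -0.15, 0, 0, 0], [0, 0, -0.15, 0, 0, 0]]}}

```text
time: 16.02
ee_pos: [0.4674, 0.2269, 0.2562]
tcp_rot: [0.0, 0.175, 0.984, 0.0]
ft_force: [0.0, 0.2, -0.8]
finger_gap: 0.999
gripper_force: 0.0
```

Emit:
{"method": "carry_out", "body": {"steps": [[0, 0, 0, 0, 0, 0], [0, 0, 0, 0, 0, 0], [0, 0, 0, 0, 0, 0], [0, 0, 0, 0, 0, 0], [0, 0, 0, 0, 0, 0]], "jaw": 0.34}}

```text
time: 16.65
ee_pos: [0.4674, 0.2269, 0.2563]
tcp_rot: [-0.0, 0.175, 0.984, -0.0]
ft_force: [-0.4, -0.5, -0.1]
finger_gap: 0.484
gripper_force: 0.0
```

```bash
python3 - <<'E'
from h import *
p,d=bot.read_camera('scene');W=cloud('scene',d);cv2.imwrite('pics/s5.png',cv2.resize(p[90:220,240:400],None,fx=4,fy=4))
P=W.reshape(-1,3);near=np.hypot(P[:,0]-.4675,P[:,1]-.2262)
for lo,hi in((.155,.17),(.195,.212)):
    s=(P[:,2]>lo)&(P[:,2]<hi)&(near<.05)
    if s.sum(): print(lo,*circ(P[s]))
rel((.4675,.2263,.232),(.4675,.2263,.187))
E
```

```text
0.155 [0.474  0.225  0.0866] 0.1639 169
0.195 [0.4683 0.2235 0.0637] 0.2048 160
t 16.7 p [0.4674 0.2269 0.2563] rotvec [-0.5513 -3.0928  0.    ] F [ 0.4  0.9 -0.8] gap 0.44
[-0.0008, -0.0013, 0.0607]
[-0.0008, -0.0013, 0.1732]
```

View pics/s5.png

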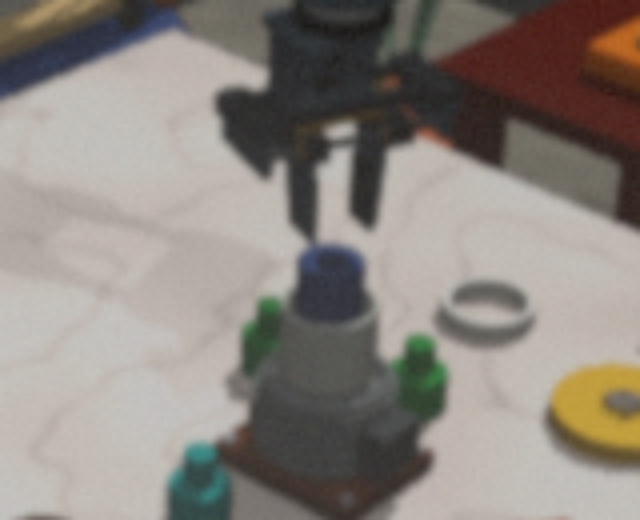

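The crop shows the sleeve upright on the spindle, seated on the collar, with its top at 205 mm as expected. Next I press it down with the fingers straddling the bore.

Emit:
{"method": "carry_out", "body": {"steps": [[-0.001, -0.001, 0.02, 0, 0, 0], [-0.001, -0.001, 0.04, 0, 0, 0], [-0.001, -0.001, 0.055, 0, 0, 0], [-0.001, -0.001, 0.061, 0, 0, 0], [-0.001, -0.001, 0.061, 0, 0, 0]], "jaw": 0.34}}

```text
time: 17.32
ee_pos: [0.4676, 0.2264, 0.2318]
tcp_rot: [-0.0, 0.175, 0.984, -0.0]
ft_force: [-0.1, 0.0, 0.6]
finger_gap: 0.327
gripper_force: 0.0
```

Emit:
{"method": "carry_out", "body": {"steps": [[0, 0, 0.007, 0, 0, 0], [0, 0, 0.013, 0, 0, 0], [0, 0, 0.019, 0, 0, 0], [0, 0, 0.025, 0, 0, 0], [0, 0, 0.031, 0, 0, 0], [0, 0, 0.036, 0, 0, 0]]}}

```text
time: 18.08
ee_pos: [0.4677, 0.2264, 0.2179]
tcp_rot: [0.0, 0.175, 0.984, 0.0]
ft_force: [-2.1, -0.6, 10.2]
finger_gap: 0.328
gripper_force: 5.0
```

Emit:
{"method": "carry_out", "body": {"steps": [[0, 0, 0.006, 0, 0, 0], [0, 0, 0.012, 0, 0, 0], [0, 0, 0.018, 0, 0, 0], [0, 0, 0.024, 0, 0, 0], [0, 0, 0.03, 0, 0, 0], [0, 0, 0.036, 0, 0, 0], [0, 0, 0.042, 0, 0, 0], [0, 0, 0.048, 0, 0, 0], [0, 0, 0.054, 0, 0, 0], [0, 0, 0.06, 0, 0, 0], [0, 0, 0.066, 0, 0, 0], [0, 0, 0.071, 0, 0, 0], [0, 0, 0.074, 0, 0, 0], [0, 0, 0.074, 0, 0, 0]]}}

```text
time: 19.82
ee_pos: [0.4677, 0.2264, 0.1882]
tcp_rot: [0.0, 0.175, 0.984, 0.0]
ft_force: [-1.1, -1.3, 4.8]
finger_gap: 0.327
gripper_force: 2.4
```

Tips are at 166 mm. Pressing on gently until it stops.

Emit:
{"method": "carry_out", "body": {"steps": [[0, 0, 0.002, 0, 0, 0], [0, 0, 0.003, 0, 0, 0], [0, 0, 0.004, 0, 0, 0], [0, 0, 0.004, 0, 0, 0]]}}

```text
time: 20.32
ee_pos: [0.4678, 0.2264, 0.1872]
tcp_rot: [0.0, 0.176, 0.984, 0.0]
ft_force: [-4.7, -2.2, 18.8]
finger_gap: 0.329
gripper_force: 9.0
```

18.8 N is above the sliding force, so the collar is on its stop. Retracting to check.

Emit:
{"method": "carry_out", "body": {"steps": [[0, 0, -0.05, 0, 0, 0], [0, 0, -0.15, 0, 0, 0], [0, 0, -0.25, 0, 0, 0], [0, 0, -0.3, 0, 0, 0], [0, 0, -0.3, 0, 0, 0], [0, 0, -0.3, 0, 0, 0]]}}

```text
time: 21.08
ee_pos: [0.4672, 0.2262, 0.3054]
tcp_rot: [-0.0, 0.176, 0.984, -0.0]
ft_force: [-0.9, 0.4, -0.4]
finger_gap: 0.331
gripper_force: 0.0
```

```bash
python3 - <<'E'
from h import *
p,d=bot.read_camera('scene');W=cloud('scene',d);cv2.imwrite('pics/s6.png',cv2.resize(p[100:280,230:400],None,fx=3.3,fy=3.3))
P=W.reshape(-1,3);near=np.hypot(P[:,0]-.4675,P[:,1]-.2262)
C=p.reshape(-1,3).astype(int)
s=(near<.032)&(P[:,2]>.13)&(P[:,2]<.22)&(C[:,0]>C[:,2]+25)
print('blue',*circ(P[s]),np.percentile(P[s,2],[5,95]))
s=(near<.045)&(near>.035)&(P[:,2]>.155)&(P[:,2]<.2);print('rim',*circ(P[s]))
print(bot.get_obs()['ft_force'])
E
```

```text
blue [0.4701 0.2265 0.0565] 0.166 70 [0.16232815 0.17053907]
rim [0.4697 0.2274 0.0883] 0.1634 137
[0.00436677 0.33592301 0.83261542]
```

View pics/s6.png

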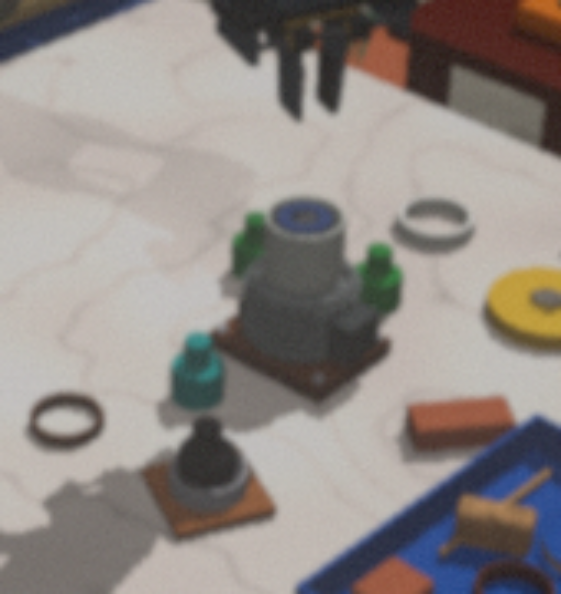

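The crop shows the sleeve flush in the guard at (306,215), the cap upright in the holder at (207,460), and nothing else disturbed.

```bash
python3 -c "
from cell import bot
print(bot.hand_in())"
```

```text
the job is handed in; nothing more can be done
None
```

The job is handed in at about 21 s of the 66 s allowed: the cap sits knob up in its holder and the sleeve is pressed home flush with the guard rim (checked by camera; no verdict was returned).

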